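# Thread the arbor through the three bearings of the polishing stand

## Task

Take the steel arbor by its square collar out of the wooden rest, thread it gently through all three bearing blocks of the stand and push it fully home, so that the collar sits against the first block and the brass pin at the far end has been pushed out; then let go. The bed with the bearings is clamped a little off its middle position by an unknown amount, so find the hole by feel and never lean on the stand with more than about 30 newtons. Leave the loupe and the cork block where they are.

Things in the scene. Friction and masses are not known exactly. Their poses are not given: they have to be found in the camera images.
- stand: Fixed stand; origin: middle of its grey foot plate's underside (116 x 200 x 12 mm). An aluminium bed on it carries 3 steel bearing blocks in a row along y, each 46 mm wide (x), 14 thick (y), top 74 mm over the table, hole centred in x; with the bed centred they span y -75..-61, -7..7, 61..75 mm. The bed is clamped parallel to the stand but off centre: up to 12 mm in x, 7 mm in y, not reported.
- mouth (a point): Where the entry of the first bearing hole would be with the bed centred: (0, -75, 56) mm in the stand's frame, axes as the stand. Insert towards +y. The three holes: 14 mm diameter with nearly sharp edges, axis along y, 56 mm over the table. The true holes are off by the unreported bed offset (up to 12 mm in x, 7 mm in y, none in height).
- arbor: Loose steel arbor, 0.14-0.28 kg: square collar 22 x 40 x 22 mm (x, y, z), grasped across x; from its +y face (shoulder) a round shaft, 12 mm diameter, 146 mm long, along +y, end tapered to 9 mm over its last 2 mm. Origin at the collar's centre. At start the axis is level, 45 mm over the table, in a fixed wooden rest.
- collar (a point): Centre of the arbor's square collar; same axes as the arbor; the shoulder is 20 mm from it along +y.
- tip (a point): Centre of the free end of the arbor's shaft, 166 mm from the collar's centre along the arbor's +y.
- rest: Fixed wooden rest, foot board 44 x 200 x 10 mm, origin at the centre of its underside. The arbor lies along its y: the collar at y = -80 mm on a 12 mm wide pillar (34 mm high), both sides free; the shaft in an open notch at y = +45 mm, cheeks up to 47 mm over the table. Lift it straight up.
- pin (a joint): Brass tell-tale pin in the cover behind the third bearing, slides out along the stand's +y: 0 m at the start, 0.008 m when the shoulder touches the first block, stop at 0.009 m. The arbor's tip pushes it over the last 8 mm of travel; it drags with about 3 N and stays where it is pushed.
- the_loupe: Black eye loupe, 41 mm across, 34 mm high, standing behind the stand. A bystander.
- cork: Cork block, 57 x 77 x 32 mm, lying to the right of the work. A bystander.

How it is judged:
By the outcome, as a careful person would: the job done as asked, in the order asked, and still so for the second after the job is handed in, with the robot touching nothing.
It also fails if it takes over 72 s, if anything falls off the work surface, if the arm or the gripper's body presses on something with over 40 N, if the wrist force passes 120 N, or if a joint passes its speed limit or range.

## Robot

A 7-joint arm with a two-finger parallel gripper is mounted at the origin on a cart in front of the work surface, level with it; the furniture and walls round the work are solid. World frame = base frame: x ahead of the robot, y to its left, z up, the work surface at z = 0. Lengths are in m, angles in rad, forces in N, time in s.
With the tool pointing down it reaches from about 0.4 to 0.85 m from the base axis. Payload 10.4 kg.
Tool frame: the origin (TCP) lies at the very end of the fingers, on their centre line; the grasp point (between the pads) lies 19 mm behind it; z points along the fingers, y is the direction in which the jaws open and shut (so a half turn about z gives the same grasp; the last joint's range is limited). The gripper opens to 85 mm and grips with 20 to 120 N. Pads are 22 mm wide; open, the fingers measure 114 mm over their backs; the gripper's body (76 mm by 85 mm) begins 54 mm behind the grasp point. The pads swing forward as they close: fully open they stand 13 mm farther back than shut.
Start: joints at [-1.261, 0.332, -0.065, 1.46, 0.022, 1.35, -0.088], TCP at [0.204, 0.591, 0.231] pointing down, gripper open.
Joint ranges: [-2.6, 2.6], [-0.5, 2.12], [-1.47, 1.34], [0.16, 2.42], [-1.27, 4.41], [0.06, 2.06], [-2.6, 2.6]. Speed limits (rad/s): [2.22, 2.22, 2.79, 2.79, 3.14, 3.14, 3.14].

## Interface

Orientations are given as a unit quaternion [x, y, z, w].
In Python, from workcell import get_obs, camera, camera_info, hand_in gives the robot as it stands.
- The arm moves only by the tool move_arm, never from a script. Its argument "moves" is a list of rows, each a list of 3 entries, a list of its own where there are three numbers: the shift along the tool's x, y, z in units of 25 mm (1.0 is 25 mm), then the turn, a rotation vector about the tool's x, y, z in degrees, then the opening, from 0 (shut) to 1 (fully open). A call has 1 to 5 rows; each row shifts and turns the commanded pose from where the row before left it, along the tool's axes as they then stand; what a row does not reach is not made up. A row lasts 1/8 s, in which the tool goes at most 62.5 mm and 10.7 degrees, less where a joint would pass 70% of its speed; a pose out of reach is approached as far as the arm can. A call is refused whole if a number of a shift passes 1 or a number of a turn 10.7, either way. A call with a gripper value outside its range is refused whole. The fingers move at their own pace and stop on an object; "squeeze" is the grip in N (left out, the last holds). Time passes only in rows, so rows that do not move let the fingers close. It gives the time, the measured TCP pose, the force and the opening at its end, in the units of the state.
- get_obs(): the state, without advancing time (a new reading comes with each control period).
- camera(name): name is "scene" or "side" or "wrist"; returns the picture (420x560x3 uint8, red, green, blue); there is no depth.
- camera_info(name): a dict with "fx", "fy", "cx", "cy" (pixels), "origin" and "rotation" of the camera in the world. Camera axes: x right, y down, z forward; pixel columns grow to the right and rows downward; lengths in m; the calibration is good to about 2 mm. A picture is of the moment at which its call begins: read the wrist's pose just before it. camera_info takes no time and is no camera call; for the wrist camera it gives the pose at the moment of the call.
- hand_in(): hands the job in, once; it reports no verdict.
The state is a dict: "clock": time; "joint_pos": joint angles; "joint_velocities": joint speeds; "tau": joint torques, N m; "position": TCP position; "ee_rot": TCP orientation; "ft_force": force on the tool from outside, world axes, zero at the start; "torque": the same for the moment, N m; "grip_width": opening from 0.0 (shut) to 1.0 (fully open).
Only numpy, scipy, OpenCV 4.12 (cv2) and the standard library are available. Lean on these libraries where they do the work, as an engineer would, in place of code of your own. Each camera call takes 0.05 s, during which the arm holds its last target. There are 200 camera calls.

## Working session

There is one attempt and no reset: what is moved stays moved. The work goes in short steps, Python scripts to look and compute and a tool call to move; the robot and the scene stay as the last step left them, time stands still between calls to the robot, and variables do not carry over. Pictures are saved under pics/ and viewed, about 8 in all and at most 12, crops included, and the job is handed in when it is done.

Besides the shell and the picture viewer there is one more tool, called as a command line: name --argument value ..., lists and objects as JSON in quotes. move_arm: Moves the arm, as the interface text tells. Its arguments: {"type":"object","properties":{"moves":{"type":"array","items":{"type":"array"}},"squeeze":{"type":"number"}},"required":["moves"]}

```bash
mkdir -p pics; ls; python3 - <<'E'
from workcell import *
import cv2,numpy as np
o=get_obs();print({k:np.round(v,3).tolist() for k,v in o.items()})
ims=[]
for n in ("scene","side"):
    i=camera_info(n);print(n,{k:np.round(v,3).tolist() for k,v in i.items()})
    im=camera(n)[:,:,::-1];cv2.imwrite(f"pics/{n}0.png",im)
E
```

```text
pics
{'clock': 0.0, 'joint_pos': [-1.261, 0.333, -0.065, 1.461, 0.022, 1.35, -0.088], 'joint_velocities': [0.002, 0.001, 0.001, 0.0, -0.001, 0.001, -0.0], 'tau': [-0.001, -62.544, 0.049, -39.161, 0.016, 0.01, 0.0], 'position': [0.204, 0.59, 0.231], 'ee_rot': [0.166, 0.986, -0.001, -0.0], 'ft_force': [-0.063, -0.305, 0.854], 'torque': [0.046, -0.024, -0.056], 'grip_width': 0.997}
scene {'fx': 543.669, 'fy': 543.669, 'cx': 284.468, 'cy': 213.656, 'origin': [-0.041, -0.918, 0.876], 'rotation': [0.846, -0.286, 0.149, -0.425]}
side {'fx': 431.134, 'fy': 431.134, 'cx': 284.849, 'cy': 209.116, 'origin': [0.49, 0.618, 0.591], 'rotation': [-0.087, 0.89, -0.446, 0.043]}
```

View pics/scene0.png

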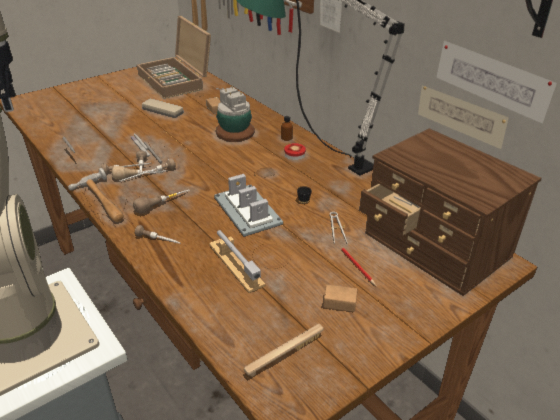

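View pics/side0.png

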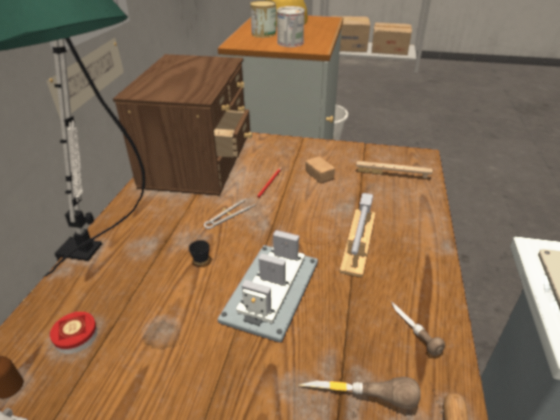

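The scene view shows the stand at about (248,210), the rest with its collar near (252,270), the loupe at (304,195) and the cork at (340,298). In the side view the pin cover is the near, +y end at (255,300), and the collar is at (367,200). I'll enlarge both areas to get accurate pixels.

```bash
cat >h.py <<'E'
from workcell import *
import cv2,numpy as np
from scipy.spatial.transform import Rotation as R
def RM(q): return R.from_quat(q).as_matrix() if np.size(q)==4 else np.array(q)
def bp(i,px,z):
    d=RM(i["rotation"])@np.array([(px[0]-i["cx"])/i["fx"],(px[1]-i["cy"])/i["fy"],1.]);o=np.array(i["origin"])
    return o+d*(z-o[2])/d[2]
def pj(i,p):
    c=RM(i["rotation"]).T@(np.array(p)-i["origin"]);return np.array([i["fx"]*c[0]/c[2]+i["cx"],i["fy"]*c[1]/c[2]+i["cy"]])
E
python3 - <<'E'
from h import *
a=cv2.imread("pics/scene0.png")[165:295,200:300];b=cv2.imread("pics/side0.png")[185:345,210:390]
a=cv2.resize(a,(400,520),interpolation=cv2.INTER_CUBIC)
b=cv2.resize(b,None,fx=2.2,fy=2.2,interpolation=cv2.INTER_CUBIC)
c=np.zeros((520,400+b.shape[1],3),np.uint8);c[:,:400]=a;c[:b.shape[0],400:]=b
cv2.imwrite("pics/c1.png",c);print(c.shape)
E
```

```text
(520, 796, 3)
```

View pics/c1.png

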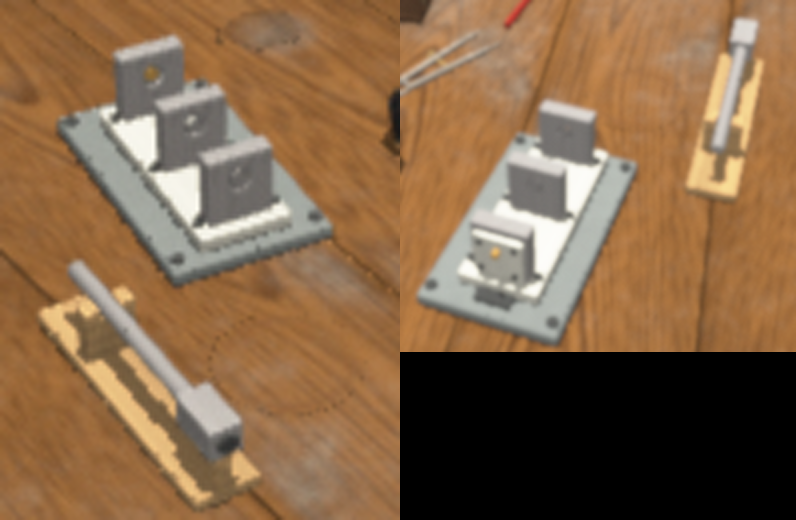

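```bash
python3 - <<'E'
from h import *
s=camera_info("scene");d=camera_info("side")
S=lambda u,v,z:bp(s,(u/4+200,v/4+165),z)
D=lambda u,v,z:bp(d,(u/2.2+210,v/2.2+185),z)
for n,f,l in (("sc stand L,front,R",S,[(58,123,.012),(178,273,.012),(332,227,.012)]),("sc rest L,front,R",S,[(38,312,.01),(200,503,.01),(262,472,.01)]),("sc tip,collar top 3: xL,front,R, back",S,[(78,268,.045),(178,395,.056),(212,435,.056),(242,418,.056),(208,382,.056)]),
 ("sd stand farL,farR,nearR,nearL",D,[(117,133,.012),(236,163,.012),(158,340,.012),(18,298,.012)]),("sd rest nearR,nearL,farR",D,[(337,197,.01),(287,188,.01),(363,60,.01)]),("sd tip",D,[(320,148,.045)]),("sd blocktops first: L R",D,[(140,101,.074),(196,113,.074)]),("sc block1 top front L,R",S,[(200,158,.074),(272,143,.074)])):
    print(n);[print(np.round(f(*p),4)) for p in l]
E
```

```text
sc stand L,front,R
[0.5741 0.1851 0.012 ]
[ 0.5463 -0.004   0.012 ]
[ 0.654  -0.0247  0.012 ]
sc rest L,front,R
[0.4561 0.0183 0.01  ]
[ 0.4407 -0.1805  0.01  ]
[ 0.4831 -0.1814  0.01  ]
sc tip,collar top 3: xL,front,R, back
[0.4777 0.002  0.045 ]
[ 0.4542 -0.1417  0.056 ]
[ 0.4505 -0.1802  0.056 ]
[ 0.4718 -0.179   0.056 ]
[ 0.474  -0.1428  0.056 ]
sd stand farL,farR,nearR,nearL
[ 0.6579 -0.0127  0.012 ]
[0.5458 0.0056 0.012 ]
[0.5764 0.2007 0.012 ]
[0.6879 0.1842 0.012 ]
sd rest nearR,nearL,farR
[0.4562 0.0283 0.01  ]
[0.4989 0.0258 0.01  ]
[ 0.4401 -0.171   0.01  ]
sd tip
[0.4752 0.0085 0.045 ]
sd blocktops first: L R
[0.6302 0.0113 0.074 ]
[0.5808 0.0176 0.074 ]
sc block1 top front L,R
[0.5812 0.0186 0.074 ]
[0.6274 0.0045 0.074 ]
```

```bash
cat >>h.py <<'E'
def tool(yaw): # tool down, y axis at world yaw (deg)
    a=np.radians(yaw);y=[np.cos(a),np.sin(a),0];z=[0,0,-1];return np.array([np.cross(y,z),y,z]).T
def plan(p1,yaw,n,p0=None,R0=None,vz=None):
    o=get_obs()
    p=np.array(o["position"] if p0 is None else p0);M=RM(o["ee_rot"]) if R0 is None else R0
    T=tool(yaw);w=R.from_matrix(M.T@T).as_rotvec(degrees=True);print("turn",w.round(1))
    r=R.from_rotvec(w/n,degrees=True).as_matrix();d=(np.array(p1)-p)/n
    for k in range(n):
        print([(M.T@d/.025).round(2).tolist(),(w/n).round(2).tolist(),1]); M=M@r
E
python3 - <<'E'
from h import *
o=get_obs();i=camera_info("wrist");M=RM(o["ee_rot"])
print({k:np.round(v,3).tolist() for k,v in i.items()})
print("cam in tool",M.T@(np.array(i["origin"])-o["position"]),"\n",(M.T@RM(i["rotation"])).round(3))
s=camera_info("scene");print("vise",bp(s,(235,135),0),bp(s,(232,92),.12),"loupe",bp(s,(304,200),0))
plan([.585,-.03,.23],-8.8,26)
E
```

```text
{'fx': 315.337, 'fy': 315.337, 'cx': 281.758, 'cy': 206.114, 'origin': [0.126, 0.617, 0.373], 'rotation': [0.804, 0.573, 0.093, 0.133]}
cam in tool [ 0.08198481 -0.00052988 -0.14220587] 
 [[-0.    -0.947 -0.32 ]
 [ 1.     0.    -0.001]
 [ 0.001 -0.32   0.947]]
vise [0.82772667 0.46584831 0.        ] [0.86678776 0.53327715 0.12      ] loupe [0.77202743 0.03197219 0.        ]
turn [-0.1  0.1 79.7]
[[-0.87, -0.71, 0.0], [-0.0, 0.0, 3.07], 1]
[[-0.9, -0.66, 0.0], [-0.0, 0.0, 3.07], 1]
[[-0.94, -0.61, 0.0], [-0.0, 0.0, 3.07], 1]
[[-0.97, -0.56, 0.0], [-0.0, 0.0, 3.07], 1]
[[-1.0, -0.51, 0.0], [-0.0, 0.0, 3.07], 1]
[[-1.02, -0.46, 0.0], [-0.0, 0.0, 3.07], 1]
[[-1.05, -0.4, 0.0], [-0.0, 0.0, 3.07], 1]
[[-1.07, -0.34, 0.0], [-0.0, 0.0, 3.07], 1]
[[-1.08, -0.29, 0.0], [-0.0, 0.0, 3.07], 1]
[[-1.1, -0.23, 0.0], [-0.0, 0.0, 3.07], 1]
[[-1.11, -0.17, 0.0], [-0.0, 0.0, 3.07], 1]
[[-1.11, -0.11, 0.0], [-0.0, 0.0, 3.07], 1]
[[-1.12, -0.05, 0.0], [-0.0, 0.0, 3.07], 1]
[[-1.12, 0.01, 0.0], [-0.0, 0.0, 3.07], 1]
[[-1.12, 0.07, 0.0], [-0.0, 0.0, 3.07], 1]
[[-1.11, 0.13, 0.0], [-0.0, 0.0, 3.07], 1]
[[-1.1, 0.19, 0.0], [-0.0, 0.0, 3.07], 1]
[[-1.09, 0.25, 0.0], [-0.0, 0.0, 3.07], 1]
[[-1.08, 0.31, 0.0], [-0.0, 0.0, 3.07], 1]
[[-1.06, 0.36, 0.0], [-0.0, 0.0, 3.07], 1]
[[-1.04, 0.42, 0.0], [-0.0, 0.0, 3.07], 1]
[[-1.01, 0.47, 0.0], [-0.0, 0.0, 3.07], 1]
[[-0.99, 0.53, 0.0], [-0.0, 0.0, 3.07], 1]
[[-0.96, 0.58, 0.0], [-0.0, 0.0, 3.07], 1]
[[-0.93, 0.63, 0.0], [-0.0, 0.0, 3.07], 1]
[[-0.89, 0.68, 0.0], [-0.0, 0.0, 3.07], 1]
```

move_arm --moves '[[[-0.87, -0.71, 0], [0, 0, 3.07], 1], [[-0.9, -0.66, 0], [0, 0, 3.07], 1], [[-0.94, -0.61, 0], [0, 0, 3.07], 1], [[-0.97, -0.56, 0], [0, 0, 3.07], 1], [[-1, -0.51, 0], [0, 0, 3.07], 1]]'

```text
clock: 0.72
position: [0.2782, 0.4705, 0.231]
ee_rot: [0.297, 0.955, -0.0, -0.0]
ft_force: [0.3, 0.5, 0.0]
grip_width: 1.001
```

move_arm --moves '[[[-1, -0.46, 0], [0, 0, 3.07], 1], [[-1, -0.4, 0], [0, 0, 3.07], 1], [[-1, -0.34, 0], [0, 0, 3.07], 1], [[-1, -0.29, 0], [0, 0, 3.07], 1], [[-1, -0.23, 0], [0, 0, 3.07], 1]]'

```text
clock: 1.35
position: [0.346, 0.356, 0.2314]
ee_rot: [0.422, 0.906, 0.0, -0.0]
ft_force: [0.7, 0.5, 0.2]
grip_width: 1.005
```

move_arm --moves '[[[-1, -0.17, 0], [0, 0, 3.07], 1], [[-1, -0.11, 0], [0, 0, 3.07], 1], [[-1, -0.05, 0], [0, 0, 3.07], 1], [[-1, 0, 0], [0, 0, 3.07], 1], [[-1, 0.07, 0], [0, 0, 3.07], 1]]'

```text
clock: 1.98
position: [0.4109, 0.2485, 0.2313]
ee_rot: [0.54, 0.842, 0.0, 0.0]
ft_force: [1.1, -0.3, -0.6]
grip_width: 1.0
```

move_arm --moves '[[[-1, 0.13, 0], [0, 0, 3.07], 1], [[-1, 0.19, 0], [0, 0, 3.07], 1], [[-1, 0.25, 0], [0, 0, 3.07], 1], [[-1, 0.31, 0], [0, 0, 3.07], 1], [[-1, 0.36, 0], [0, 0, 3.07], 1]]'

```text
clock: 2.6
position: [0.4806, 0.1396, 0.2313]
ee_rot: [0.647, 0.762, 0.0, 0.0]
ft_force: [0.6, -0.4, -0.7]
grip_width: 1.0
```

move_arm --moves '[[[-1, 0.42, 0], [0, 0, 3.07], 1], [[-1, 0.47, 0], [0, 0, 3.07], 1], [[-1, 0.53, 0], [0, 0, 3.07], 1], [[-0.96, 0.58, 0], [0, 0, 3.07], 1], [[-0.93, 0.63, 0], [0, 0, 3.07], 1]]'

```text
clock: 3.22
position: [0.5536, 0.021, 0.2313]
ee_rot: [0.743, 0.669, 0.0, 0.0]
ft_force: [-0.2, 0.9, -0.2]
grip_width: 1.0
```

move_arm --moves '[[[-0.9, 0.68, 0], [0, 0, 3.07], 1], [[-1, 0, 0], [0, 0, 0], 1], [[0, 0, 0], [0, 0, 0], 1], [[0, 0, 0], [0, 0, 0], 1]]'

```text
clock: 3.72
position: [0.5637, -0.0258, 0.2312]
ee_rot: [0.76, 0.65, 0.0, -0.0]
ft_force: [-0.3, 0.7, -0.3]
grip_width: 1.0
```

```bash
python3 - <<'E'
from h import *
o=get_obs();i=camera_info("wrist");im=camera("wrist")[:,:,::-1];cv2.imwrite("pics/w1.png",im)
print({k:np.round(v,4).tolist() for k,v in o.items()});print(i)
import json;json.dump({k:np.array(v).tolist() for k,v in i.items()},open("w1.json","w"))
cv2.imwrite("pics/w1b.png",cv2.resize(im,(800,600),interpolation=cv2.INTER_CUBIC))
E
```

```text
{'clock': 3.725, 'joint_pos': [-0.5267, 0.2099, 0.571, 1.6537, -0.1172, 1.3124, -0.091], 'joint_velocities': [-0.0132, -0.0028, -0.0131, 0.002, 0.0009, -0.0006, 0.0005], 'tau': [1.2462, -45.913, 5.9649, -38.5216, 0.1355, 0.0074, 0.0297], 'position': [0.5637, -0.0258, 0.2312], 'ee_rot': [0.7599, 0.6501, 0.0001, -0.0002], 'ft_force': [-0.2544, 0.6788, -0.3188], 'torque': [0.0357, 0.071, 0.01], 'grip_width': 0.9996}
{'fx': 315.33719688978334, 'fy': 315.33719688978334, 'cx': 281.7576109651512, 'cy': 206.11361454022838, 'origin': array([0.57622353, 0.05463287, 0.37343149]), 'rotation': array([ 0.98382731, -0.0766561 , -0.01215262,  0.16143101])}
```

View pics/w1b.png

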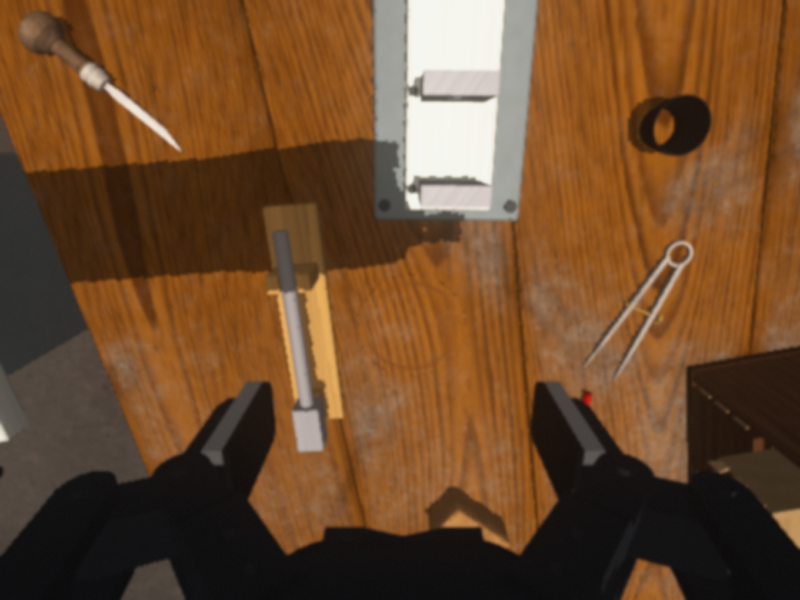

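```bash
python3 - <<'E'
from h import *
import json
w=json.load(open("w1.json"))
W=lambda u,v,z:bp(w,((u+.5)/1.42857-.5,(v+.5)/1.42857-.5),z)
for n,l in (("stand foot: L,R front, Lback?",[(375,219,.012),(518,219,.012),(376,0,.012),(538,0,.012)]),("block1 top -y L,R,+yL,R",[(420,208,.074),(491,207,.074),(421,185,.074),(492,184,.074)]),("block2 top",[(422,97,.074),(497,96,.074),(423,71,.074),(498,70,.074)]),
 ("collar top: backL,backR,frontL,R",[(293,403,.056),(320,402,.056),(297,451,.056),(324,448,.056)]),("tip, shaftmid",[(281,233,.045),(282,233,.051),(305,400,.051)]),("rest L,R far; R near",[(263,207,.01),(317,204,.01),(343,416,.01)])):
    print(n);[print(W(*p)[:2].round(4)) for p in l]
im=cv2.imread("pics/w1.png");a=cv2.resize(im[40:160,255:385],(780,720),interpolation=cv2.INTER_CUBIC)[:600];b=0
cv2.imwrite("pics/w1c.png",a)
E
```

```text
stand foot: L,R front, Lback?
[0.5456 0.0008]
[ 0.6588 -0.0169]
[0.5727 0.1502]
[0.6838 0.1328]
block1 top -y L,R,+yL,R
[0.5814 0.0126]
[0.6277 0.006 ]
[0.5842 0.0271]
[0.6297 0.0206]
block2 top
[0.5922 0.079 ]
[0.6375 0.0724]
[0.5948 0.0931]
[0.6394 0.0867]
collar top: backL,backR,frontL,R
[ 0.4579 -0.1288]
[ 0.4797 -0.1313]
[ 0.4505 -0.1746]
[ 0.4736 -0.1752]
tip, shaftmid
[0.4783 0.0063]
[0.4808 0.0071]
[ 0.4664 -0.1304]
rest L,R far; R near
[0.4587 0.0238]
[0.5019 0.0195]
[ 0.4838 -0.1763]
```

View pics/w1c.png

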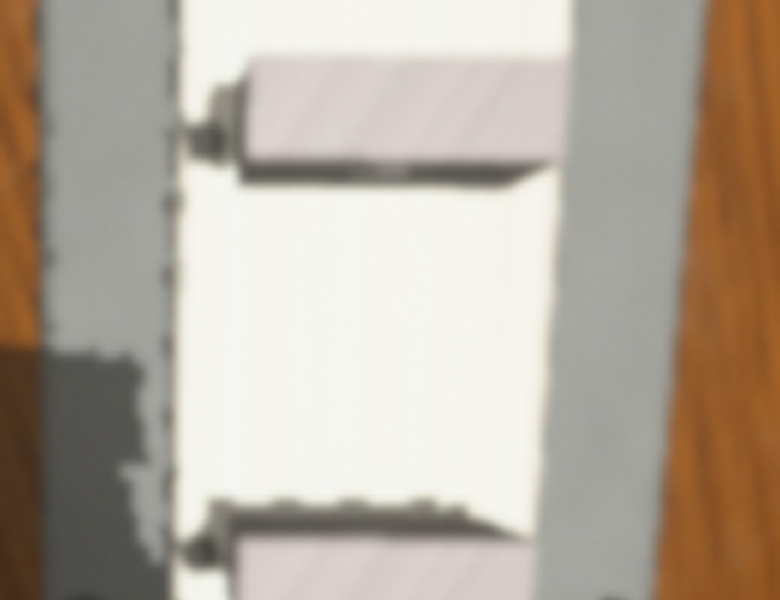

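```bash
python3 - <<'E'
from h import *
import json
w=json.load(open("w1.json"));d=camera_info("side");s=camera_info("scene")
y=RM(get_obs()["ee_rot"])[:,1];print("tool yaw",np.degrees(np.arctan2(y[1],y[0])))
C=lambda u,v,z:bp(w,(u/6+255-.42,v/6+40-.42),z)
def ang(a,b):v=(b-a)[:2];return np.degrees(np.arctan2(-v[0],v[1]))
b1=(C(238,535,.074)+C(535,535,.074))/2;b2=(C(245,160,.074)+C(565,160,.074))/2;b2u=(C(245,57,.074)+C(567,57,.074))/2
print("b1 +y edge mid",b1,"b2 -y",b2,"b2 +y",b2u, "pitch",np.linalg.norm(b2u-b1),"yaw",ang(b1,b2u))
print("foot L",ang(C(40,599,.012),C(38,0,.012)),"foot R",ang(C(655,599,.012),C(710,0,.012)),"bed",ang(C(535,590,.022),C(575,0,.022)),ang(C(170,560,.012),C(178,0,.012)))
# subpixel fit of lines in the wrist picture: foot right edge/left edge at several rows
g=cv2.imread("pics/w1.png")
for v in range(4,150,24): 
    r=g[v].astype(int);x=r[:,0]-r[:,2]
    k=np.where(np.diff((x>-25).astype(int)))[0];print(v,k[(k>250)&(k<390)])
E
```

```text
tool yaw -8.851765626499446
b1 +y edge mid [0.60659566 0.02416716 0.074     ] b2 -y [0.61549057 0.07652954 0.074     ] b2 +y [0.61717874 0.08995305 0.074     ] pitch 0.06663171857253337 yaw -9.138962125206419
foot L -9.899028583944576 foot R -9.483748350078704 bed -9.253358541373983 -9.671848406252991
4 [260 375]
28 [261 373]
52 [261 370]
76 [261 368]
100 [261 366]
124 [261 364]
148 [261 362]
```

move_arm --moves '[[[-0.83, -0.45, 0.6], [0, 0, -0.75], 1], [[-0.83, -0.45, 0.6], [0, 0, -0.75], 1], [[-0.83, -0.45, 0.6], [0, 0, -0.75], 1], [[-0.83, -0.45, 0.6], [0, 0, -0.75], 1], [[-0.83, -0.45, 0.6], [0, 0, -0.75], 1]]'

```text
clock: 4.4
position: [0.4942, -0.1214, 0.1559]
ee_rot: [0.737, 0.675, 0.0, -0.0]
ft_force: [0.5, 1.0, -1.2]
grip_width: 0.996
```

move_arm --moves '[[[-0.83, -0.45, 0.6], [0, 0, 0], 1], [[-0.83, -0.45, 0.6], [0, 0, 0], 1], [[0, 0, 0], [0, 0, 0], 1], [[0, 0, 0], [0, 0, 0], 1]]'

```text
clock: 4.9
position: [0.4691, -0.16, 0.1268]
ee_rot: [0.738, 0.675, 0.0, 0.0]
ft_force: [0.7, -0.4, -0.9]
grip_width: 1.001
```

```bash
python3 - <<'E'
from h import *
o=get_obs();i=camera_info("wrist");im=camera("wrist")[:,:,::-1];cv2.imwrite("pics/w2.png",im)
print({k:np.round(o[k],4).tolist() for k in("clock","joint_pos","position","ft_force")})
import json;json.dump({k:np.array(v).tolist() for k,v in i.items()},open("w2.json","w"))
y=RM(o["ee_rot"])[:,1];print("tool yaw",np.degrees(np.arctan2(y[1],y[0])))
im=np.ascontiguousarray(im)
for p in ([.464,-.157,.056],):
    print(pj(i,p))
cv2.imwrite("pics/w2b.png",cv2.resize(im,(800,600),interpolation=cv2.INTER_CUBIC))
E
```

```text
{'clock': 4.9, 'joint_pos': [-0.3643, 0.1455, 0.653, 1.9555, -0.1011, 1.0717, 0.2437], 'position': [0.4691, -0.16, 0.1268], 'ft_force': [0.6702, -0.4251, -0.8842]}
tool yaw -5.062530146637711
[274.14707343 215.34455819]
```

View pics/w2b.png

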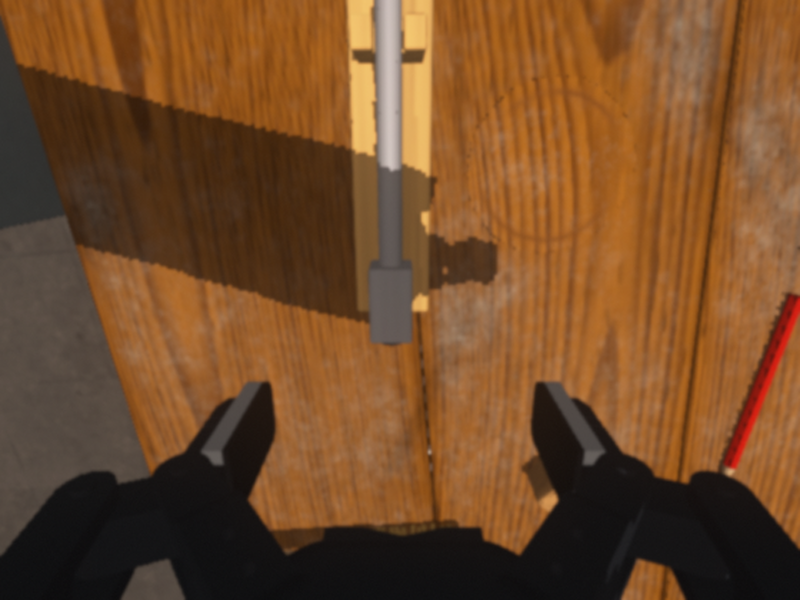

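move_arm --moves '[[[0.22, -0.24, 0.9], [0, 0, 0], 1], [[0, 0, 0.9], [0, 0, 0], 1], [[0, 0, 0.9], [0, 0, 0], 1], [[0, 0, 0.8], [0, 0, 0], 1], [[0, 0, 0.53], [0, 0, 0], 1]]'

```text
clock: 5.58
position: [0.4633, -0.1542, 0.025]
ee_rot: [0.738, 0.675, 0.0, -0.0]
ft_force: [0.4, -0.0, 0.5]
grip_width: 1.001
```

move_arm --moves '[[[0, 0, 0], [0, 0, 0], 1], [[0, 0, 0], [0, 0, 0], 0.3], [[0, 0, 0], [0, 0, 0], 0.2], [[0, 0, 0], [0, 0, 0], 0], [[0, 0, 0], [0, 0, 0], 0]]' --squeeze 80

```text
clock: 6.2
position: [0.463, -0.1551, 0.0261]
ee_rot: [0.738, 0.675, 0.0, 0.0]
ft_force: [-1.0, 0.2, 4.1]
grip_width: 0.244
```

move_arm --moves '[[[0, 0, 0], [0, 0, 0], 0], [[0, 0, 0], [0, 0, 0], 0], [[0, 0, 0], [0, 0, 0], 0], [[0, 0, 0], [0, 0, 0], 0]]'

```text
clock: 6.7
position: [0.463, -0.1551, 0.0261]
ee_rot: [0.738, 0.675, 0.0, 0.0]
ft_force: [-1.9, 1.1, 5.8]
grip_width: 0.248
```

move_arm --moves '[[[0, 0, -0.6], [0, 0, 0], 0], [[0, 0, -0.9], [0, 0, 0], 0], [[0, 0, -1], [0, 0, 0], 0], [[0, 0.3, -0.8], [0, 0, 0], 0], [[0.5, 0.5, -0.7], [0, 0, 0.7], 0]]'

```text
clock: 7.32
position: [0.4836, -0.1454, 0.1273]
ee_rot: [0.743, 0.669, 0.0, 0.0]
ft_force: [0.2, 0.2, -1.4]
grip_width: 0.248
```

move_arm --moves '[[[0.9, 0.55, -0.6], [0, 0, 0.7], 0], [[0.9, 0.55, -0.6], [0, 0, 0.7], 0], [[0.9, 0.55, -0.6], [0, 0, 0.7], 0], [[0.9, 0.55, -0.6], [0, 0, 0.75], 0], [[0.9, 0.55, -0.6], [0, 0, 0.75], 0]]'

```text
clock: 7.95
position: [0.5663, -0.0411, 0.2019]
ee_rot: [0.763, 0.646, 0.0, 0.0]
ft_force: [0.3, -0.4, -1.0]
grip_width: 0.248
```

move_arm --moves '[[[0.9, 0.55, 0], [0, 0, 0], 0], [[0.9, 0.5, 0], [0, 0, 0], 0], [[0.8, 0.4, 0], [0, 0, 0], 0], [[0, 0, 0], [0, 0, 0], 0], [[0, 0, 0], [0, 0, 0], 0]]'

```text
clock: 8.57
position: [0.6122, 0.0157, 0.2007]
ee_rot: [0.763, 0.646, -0.0, 0.0]
ft_force: [-0.0, -0.4, -1.8]
grip_width: 0.245
```

```bash
python3 - <<'E'
from h import *
o=get_obs();i=camera_info("wrist");im=camera("wrist")[:,:,::-1];cv2.imwrite("pics/w3.png",im)
print({k:np.round(o[k],4).tolist() for k in("clock","position","ft_force","torque","grip_width")})
import json;json.dump({k:np.array(v).tolist() for k,v in i.items()},open("w3.json","w"))
y=RM(o["ee_rot"])[:,1];print("tool yaw",np.degrees(np.arctan2(y[1],y[0])))
cv2.imwrite("pics/w3b.png",cv2.resize(im[0:300,200:400],None,fx=2,fy=2,interpolation=cv2.INTER_CUBIC))
E
```

```text
{'clock': 8.575, 'position': [0.6122, 0.0157, 0.2007], 'ft_force': [-0.0125, -0.3962, -1.818], 'torque': [-0.0588, 0.0208, 0.0194], 'grip_width': 0.245}
tool yaw -9.492500135932273
```

View pics/w3b.png

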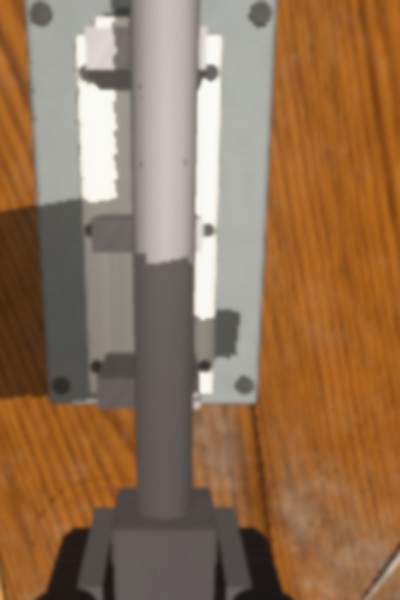

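```bash
python3 - <<'E'
from h import *
import json
w=json.load(open("w3.json"));g=cv2.GaussianBlur(cv2.imread("pics/w3.png"),(0,0),.8).astype(float)
f=g[:,:,0]/(g.sum(2)+1)   # blue share: grey foot vs brown wood
def fit(a,b,z):
    P=[]
    for v in range(4,190,3):
        u0=a+(b-a)*v/201.5;xs=np.arange(int(u0)-6,int(u0)+8)
        d=np.abs(np.diff(f[v,xs]));d=np.where(d>d.max()*.4,d,0);P.append(bp(w,((d*(xs[:-1]+.5)).sum()/d.sum(),v),z)[:2])
    P=np.array(P)
    for _ in range(3):
        c=np.polyfit(P[:,1],P[:,0],1);r=P[:,0]-np.polyval(c,P[:,1]);P=P[np.abs(r)<2*r.std()+1e-5]
    return c,np.degrees(np.arctan(c[0])),r.std()*1e3,len(P)
L=fit(213.5,224.5,.012);Rr=fit(338,328,.012);print(L,Rr)
print("foot width",(np.polyval(Rr[0],.09)-np.polyval(L[0],.09))*np.cos(np.radians(9.5)))
C=lambda u,v,z:bp(w,(u/2+200-.25,v/2-.25),z)[:2]
print("b1 -y L",C(99,407,.074),"b2 L",C(92,251,.074),"b2 +yL",C(92,217,.074),"b3 L -y",C(86,70,.074),"b3 +yL",C(86,26,.074))
E
```

```text
(array([0.16806643, 0.54478442]), np.float64(9.540337537355914), np.float64(0.16226611552510187), 61) (array([0.1667966 , 0.66221001]), np.float64(9.4695655743753), np.float64(0.12732568930631008), 58)
foot width 0.11570244240575231
b1 -y L [0.58251552 0.01392246] b2 L [0.59308025 0.0810858 ] b2 +yL [0.5957832  0.09427131] b3 L -y [0.60426167 0.1469798 ] b3 +yL [0.60724423 0.16130753]
```

move_arm --moves '[[[-0.6, -0.03, 0.2], [0, 0, 0], 0], [[-0.95, -0.03, 0.3], [0, 0, 0], 0], [[-0.95, -0.03, 0.3], [0, 0, 0], 0], [[-0.95, -0.03, 0.3], [0, 0, 0], 0], [[-0.95, -0.03, 0.3], [0, 0, 0], 0]]'

```text
clock: 9.25
position: [0.5897, -0.0938, 0.1652]
ee_rot: [0.763, 0.646, -0.0, 0.0]
ft_force: [0.6, 0.1, -1.2]
grip_width: 0.239
```

move_arm --moves '[[[-0.95, -0.03, 0.3], [0, 0, 0], 0], [[-0.95, -0.03, 0.3], [0, 0, 0], 0], [[-0.95, -0.04, 0.3], [0, 0, 0], 0], [[-0.14, 0, 0.6], [0, 0, 0], 0], [[0, 0, 0.9], [0, 0, 0], 0]]'

```text
clock: 9.88
position: [0.5758, -0.1654, 0.105]
ee_rot: [0.763, 0.646, 0.0, 0.0]
ft_force: [0.5, 1.2, -1.7]
grip_width: 0.246
```

move_arm --moves '[[[0, 0, 0.9], [0, 0, 0], 0], [[0, 0, 0.9], [0, 0, 0], 0], [[0, 0, 0.5], [0, 0, 0], 0], [[0, 0, 0.2], [0, 0, 0], 0], [[0, 0, 0], [0, 0, 0], 0]]'

```text
clock: 10.5
position: [0.5762, -0.1646, 0.0432]
ee_rot: [0.763, 0.647, 0.0, 0.0]
ft_force: [-0.7, -0.1, -0.8]
grip_width: 0.247
```

```bash
python3 - <<'E'
from h import *
o=get_obs()
print({k:np.round(o[k],4).tolist() for k in("clock","joint_pos","position","ft_force","torque","grip_width")})
y=RM(o["ee_rot"])[:,1];print("tool yaw",np.degrees(np.arctan2(y[1],y[0])))
s=camera("scene")[:,:,::-1];d=camera("side")[:,:,::-1]
cv2.imwrite("pics/s4.png",s);cv2.imwrite("pics/d4.png",d)
a=cv2.resize(s[165:265,205:285],(480,600),interpolation=cv2.INTER_CUBIC);b=cv2.resize(d[200:300,230:310],(320,400),interpolation=cv2.INTER_CUBIC)
c=np.zeros((600,800,3),np.uint8);c[:,:480]=a;c[:400,480:]=b;cv2.imwrite("pics/c4.png",c)
M=RM(o["ee_rot"]);col=np.array(o["position"])+[0,0,.019];tip=col+.166*M[:,0];print("tip",tip,"px scene",(pj(camera_info("scene"),tip)-[205,165])*6)
e=np.array([.605,.010,.056]);print("entry px",(pj(camera_info("scene"),e)-[205,165])*6,"gap along,lat,z",(e-tip)@M)
E
```

```text
{'clock': 10.5, 'joint_pos': [-0.2503, 0.4995, 0.5706, 1.7518, -0.3163, 0.9828, 0.2776], 'position': [0.5762, -0.1646, 0.0432], 'ft_force': [-0.6928, -0.0949, -0.7783], 'torque': [-0.0274, 0.0867, 0.0005], 'grip_width': 0.2474}
tool yaw -9.440079482346901
tip [ 0.60338499 -0.00089366  0.0622297 ] px scene [340.17185279 262.67576261]
entry px [328.57625234 261.16887806] gap along,lat,z [ 0.01101059 -0.00019503  0.00623041]
```

View pics/c4.png

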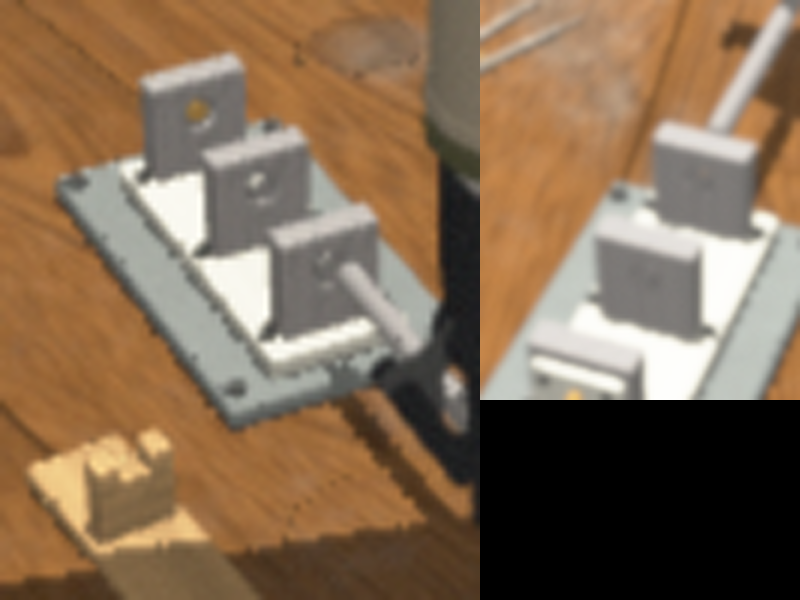

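move_arm --moves '[[[0, 0, 0.24], [0, 0, 0], 0], [[0.12, 0, 0], [0, 0, 0], 0], [[0.12, 0, 0], [0, 0, 0], 0], [[0.08, 0, 0], [0, 0, 0], 0], [[0, 0, 0], [0, 0, 0], 0]]'

```text
clock: 11.22
position: [0.5775, -0.1564, 0.0371]
ee_rot: [0.763, 0.647, 0.0, -0.0]
ft_force: [0.9, -0.2, -0.9]
grip_width: 0.242
```

move_arm --moves '[[[0.06, 0, 0], [0, 0, 0], 0], [[0.06, 0, 0], [0, 0, 0], 0], [[0.04, 0, 0], [0, 0, 0], 0]]'

```text
clock: 11.6
position: [0.578, -0.1526, 0.037]
ee_rot: [0.763, 0.647, 0.0, -0.0]
ft_force: [-0.1, -0.4, -1.2]
grip_width: 0.242
```

move_arm --moves '[[[0.05, 0, 0], [0, 0, 0], 0], [[0.05, 0, 0], [0, 0, 0], 0]]'

```text
clock: 11.85
position: [0.5784, -0.1502, 0.037]
ee_rot: [0.763, 0.647, 0.0, -0.0]
ft_force: [0.9, 0.0, -1.3]
grip_width: 0.245
```

move_arm --moves '[[[0.05, 0, 0], [0, 0, 0], 0]]'

```text
clock: 11.98
position: [0.5786, -0.149, 0.037]
ee_rot: [0.763, 0.647, 0.0, -0.0]
ft_force: [0.8, 0.3, -1.6]
grip_width: 0.245
```

move_arm --moves '[[[0.04, 0, 0], [0, 0, 0], 0]]'

```text
clock: 12.1
position: [0.5788, -0.148, 0.037]
ee_rot: [0.763, 0.647, 0.0, -0.0]
ft_force: [-0.4, -0.0, -1.3]
grip_width: 0.243
```

move_arm --moves '[[[0.05, 0, 0], [0, 0, 0], 0], [[0.05, 0, 0], [0, 0, 0], 0]]'

```text
clock: 12.35
position: [0.5792, -0.1455, 0.0371]
ee_rot: [0.763, 0.647, 0.0, -0.0]
ft_force: [-0.3, 0.4, -1.3]
grip_width: 0.241
```

move_arm --moves '[[[0.05, 0, 0], [0, 0, 0], 0], [[0.05, 0, 0], [0, 0, 0], 0]]'

```text
clock: 12.6
position: [0.5796, -0.1431, 0.037]
ee_rot: [0.763, 0.647, 0.0, -0.0]
ft_force: [-0.1, 1.0, -1.2]
grip_width: 0.245
```

move_arm --moves '[[[0.05, 0, 0], [0, 0, 0], 0], [[0.05, 0, 0], [0, 0, 0], 0]]'

```text
clock: 12.85
position: [0.58, -0.1406, 0.037]
ee_rot: [0.763, 0.647, -0.0, -0.0]
ft_force: [-0.0, -0.4, -2.3]
grip_width: 0.242
```

move_arm --moves '[[[0.1, 0, 0], [0, 0, 0], 0], [[0.1, 0, 0], [0, 0, 0], 0], [[0.1, 0, 0], [0, 0, 0], 0]]'

```text
clock: 13.22
position: [0.5813, -0.133, 0.037]
ee_rot: [0.763, 0.647, 0.0, -0.0]
ft_force: [0.7, -0.4, -2.1]
grip_width: 0.246
```

move_arm --moves '[[[0.12, 0, 0], [0, 0, 0], 0], [[0.12, 0, 0], [0, 0, 0], 0], [[0.12, 0, 0], [0, 0, 0], 0], [[0.12, 0, 0], [0, 0, 0], 0]]'

```text
clock: 13.72
position: [0.5833, -0.1212, 0.0371]
ee_rot: [0.763, 0.647, 0.0, -0.0]
ft_force: [-0.6, 0.3, -1.2]
grip_width: 0.244
```

```bash
python3 - <<'E'
from h import *
o=get_obs();M=RM(o["ee_rot"])
print({k:np.round(M.T@o[k],3).tolist() for k in("ft_force","torque")},np.degrees(np.arctan2(M[1,1],M[0,1])),o["position"])
s=camera("scene")[:,:,::-1];d=camera("side")[:,:,::-1]
a=cv2.resize(s[175:245,215:285],(560,560),interpolation=cv2.INTER_CUBIC);b=cv2.resize(d[220:300,250:310],(240,320),interpolation=cv2.INTER_CUBIC)
c=np.zeros((560,800,3),np.uint8);c[:,:560]=a;c[:320,560:]=b;cv2.imwrite("pics/c5.png",c)
E
```

```text
{'ft_force': [0.22, -0.635, 1.206], 'torque': [-0.001, -0.024, -0.034]} -9.437089134423612 [ 0.58327322 -0.12121054  0.03705165]
```

View pics/c5.png

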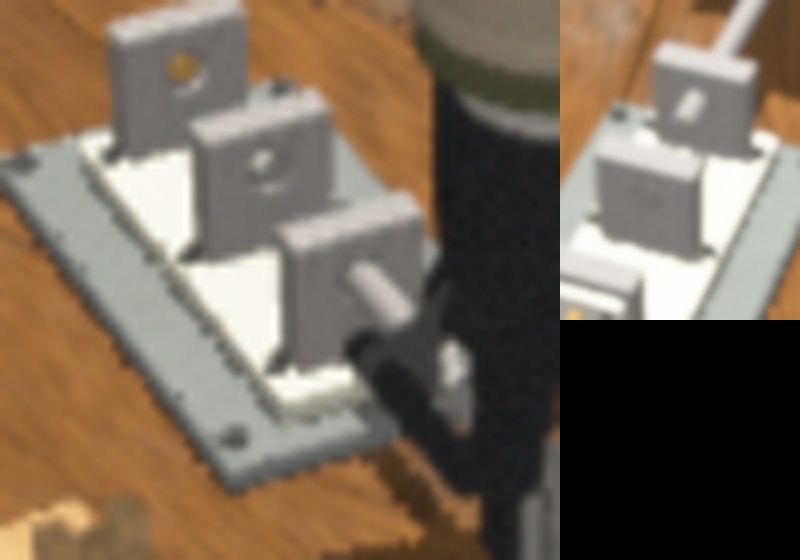

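move_arm --moves '[[[0.15, 0, 0], [0, 0, 0], 0], [[0.2, 0, 0], [0, 0, 0], 0], [[0.2, 0, 0], [0, 0, 0], 0], [[0.2, 0, 0], [0, 0, 0], 0], [[0.15, 0, 0], [0, 0, 0], 0]]'

```text
clock: 14.45
position: [0.587, -0.0987, 0.037]
ee_rot: [0.763, 0.647, 0.0, -0.0]
ft_force: [-0.2, 0.6, -0.7]
grip_width: 0.238
```

move_arm --moves '[[[0.08, 0, 0], [0, 0, 0], 0], [[0.06, 0, 0], [0, 0, 0], 0], [[0.05, 0, 0], [0, 0, 0], 0]]'

```text
clock: 14.82
position: [0.5877, -0.0946, 0.037]
ee_rot: [0.763, 0.646, 0.0, -0.0]
ft_force: [-0.5, -0.1, -2.2]
grip_width: 0.246
```

move_arm --moves '[[[0.05, 0, 0], [0, 0, 0], 0], [[0.05, 0, 0], [0, 0, 0], 0]]'

```text
clock: 15.08
position: [0.5881, -0.0921, 0.037]
ee_rot: [0.763, 0.646, 0.0, -0.0]
ft_force: [-1.1, 0.4, -1.0]
grip_width: 0.245
```

move_arm --moves '[[[0.05, 0, 0], [0, 0, 0], 0], [[0.05, 0, 0], [0, 0, 0], 0]]'

```text
clock: 15.32
position: [0.5885, -0.0896, 0.037]
ee_rot: [0.763, 0.647, 0.0, -0.0]
ft_force: [-0.2, -0.2, -1.8]
grip_width: 0.242
```

move_arm --moves '[[[0.05, 0, 0], [0, 0, 0], 0], [[0.05, 0, 0], [0, 0, 0], 0]]'

```text
clock: 15.58
position: [0.5889, -0.0871, 0.037]
ee_rot: [0.763, 0.647, 0.0, -0.0]
ft_force: [-0.6, -0.9, -1.1]
grip_width: 0.242
```

move_arm --moves '[[[0.05, 0, 0], [0, 0, 0], 0], [[0.05, 0, 0], [0, 0, 0], 0]]'

```text
clock: 15.82
position: [0.5893, -0.0846, 0.037]
ee_rot: [0.763, 0.647, 0.0, -0.0]
ft_force: [0.4, -0.1, -1.7]
grip_width: 0.245
```

move_arm --moves '[[[0.05, 0, 0], [0, 0, 0], 0], [[0.05, 0, 0], [0, 0, 0], 0]]'

```text
clock: 16.08
position: [0.5897, -0.0821, 0.037]
ee_rot: [0.763, 0.647, 0.0, -0.0]
ft_force: [0.1, 0.0, -1.4]
grip_width: 0.242
```

move_arm --moves '[[[0.05, 0, 0], [0, 0, 0], 0], [[0.05, 0, 0], [0, 0, 0], 0]]'

```text
clock: 16.32
position: [0.5902, -0.0796, 0.037]
ee_rot: [0.763, 0.647, 0.0, -0.0]
ft_force: [-0.8, 0.1, -1.9]
grip_width: 0.245
```

```bash
cat >st.py <<'E'
from h import *
o=get_obs();M=RM(o["ee_rot"])
print(o["clock"],{k:np.round(M.T@o[k],3).tolist() for k in("ft_force","torque")},"yaw",np.degrees(np.arctan2(M[1,1],M[0,1])).round(3),"along,lat from entry",((np.array([.605,.010,.056])-o["position"])@M*1e3).round(2))
E
python3 st.py
```

```text
16.325 {'ft_force': [-0.0, -0.773, 1.858], 'torque': [-0.038, -0.111, 0.028]} yaw -9.437 along,lat from entry [ 9.086e+01 -7.000e-02 -1.894e+01]
```

move_arm --moves '[[[0.06, 0, 0], [0, 0, 0], 0], [[0.06, 0, 0], [0, 0, 0], 0], [[0.06, 0, 0], [0, 0, 0], 0]]'

```text
clock: 16.7
position: [0.5909, -0.0752, 0.037]
ee_rot: [0.763, 0.647, 0.0, -0.0]
ft_force: [-0.5, 0.5, -1.2]
grip_width: 0.244
```

move_arm --moves '[[[0.08, 0, 0], [0, 0, 0], 0], [[0.08, 0, 0], [0, 0, 0], 0], [[0.08, 0, 0], [0, 0, 0], 0], [[0.08, 0, 0], [0, 0, 0], 0]]'

```text
clock: 17.2
position: [0.5922, -0.0673, 0.037]
ee_rot: [0.763, 0.647, 0.0, -0.0]
ft_force: [0.5, -0.4, -2.4]
grip_width: 0.244
```

move_arm --moves '[[[0.12, 0, 0], [0, 0, 0], 0], [[0.12, 0, 0], [0, 0, 0], 0], [[0.12, 0, 0], [0, 0, 0], 0], [[0.12, 0, 0], [0, 0, 0], 0], [[0.12, 0, 0], [0, 0, 0], 0]]'

```text
clock: 17.82
position: [0.5947, -0.0524, 0.0371]
ee_rot: [0.763, 0.647, 0.0, -0.0]
ft_force: [0.9, -0.1, -2.0]
grip_width: 0.243
```

```bash
python3 st.py
```

```text
17.825 {'ft_force': [0.091, 0.898, 2.027], 'torque': [-0.03, -0.028, 0.01]} yaw -9.434 along,lat from entry [ 63.24  -0.07 -18.94]
```

Free through the second block. I'll go slower into the third, which starts when the collar is about 30 mm from the entry.

move_arm --moves '[[[0.14, 0, 0], [0, 0, 0], 0], [[0.14, 0, 0], [0, 0, 0], 0], [[0.14, 0, 0], [0, 0, 0], 0], [[0.14, 0, 0], [0, 0, 0], 0], [[0.14, 0, 0], [0, 0, 0], 0]]'

```text
clock: 18.45
position: [0.5975, -0.0352, 0.037]
ee_rot: [0.763, 0.647, 0.0, -0.0]
ft_force: [-0.1, -0.2, -1.4]
grip_width: 0.245
```

move_arm --moves '[[[0.08, 0, 0], [0, 0, 0], 0], [[0.08, 0, 0], [0, 0, 0], 0], [[0.06, 0, 0], [0, 0, 0], 0], [[0.05, 0, 0], [0, 0, 0], 0]]'

```text
clock: 18.95
position: [0.5986, -0.0287, 0.0371]
ee_rot: [0.763, 0.647, 0.0, -0.0]
ft_force: [-0.1, -0.3, -2.0]
grip_width: 0.243
```

move_arm --moves '[[[0.05, 0, 0], [0, 0, 0], 0], [[0.05, 0, 0], [0, 0, 0], 0]]'

```text
clock: 19.2
position: [0.599, -0.0262, 0.037]
ee_rot: [0.763, 0.647, 0.0, -0.0]
ft_force: [0.6, 0.9, -1.1]
grip_width: 0.245
```

move_arm --moves '[[[0.05, 0, 0], [0, 0, 0], 0], [[0.05, 0, 0], [0, 0, 0], 0]]'

```text
clock: 19.45
position: [0.5994, -0.0237, 0.037]
ee_rot: [0.763, 0.647, 0.0, -0.0]
ft_force: [1.2, -1.0, -1.1]
grip_width: 0.247
```

```bash
python3 st.py
```

```text
19.45 {'ft_force': [-0.765, 1.304, 1.072], 'torque': [-0.024, -0.012, 0.033]} yaw -9.436 along,lat from entry [ 34.15  -0.04 -18.96]
```

move_arm --moves '[[[0.05, 0, 0], [0, 0, 0], 0], [[0.05, 0, 0], [0, 0, 0], 0]]'

```text
clock: 19.7
position: [0.5999, -0.0212, 0.037]
ee_rot: [0.763, 0.647, 0.0, -0.0]
ft_force: [-0.2, 0.2, -0.9]
grip_width: 0.242
```

move_arm --moves '[[[0.05, 0, 0], [0, 0, 0], 0], [[0.05, 0, 0], [0, 0, 0], 0]]'

```text
clock: 19.95
position: [0.6003, -0.0187, 0.037]
ee_rot: [0.763, 0.647, 0.0, -0.0]
ft_force: [0.1, -0.5, -1.7]
grip_width: 0.243
```

move_arm --moves '[[[0.05, 0, 0], [0, 0, 0], 0]]'

```text
clock: 20.08
position: [0.6005, -0.0175, 0.037]
ee_rot: [0.763, 0.647, 0.0, -0.0]
ft_force: [0.6, -0.0, -1.0]
grip_width: 0.246
```

move_arm --moves '[[[0.05, 0, 0], [0, 0, 0], 0]]'

```text
clock: 20.2
position: [0.6007, -0.0163, 0.037]
ee_rot: [0.763, 0.647, 0.0, -0.0]
ft_force: [-1.1, 0.4, -1.2]
grip_width: 0.245
```

move_arm --moves '[[[0.05, 0, 0], [0, 0, 0], 0]]'

```text
clock: 20.32
position: [0.6007, -0.0158, 0.037]
ee_rot: [0.763, 0.646, -0.0, 0.0]
ft_force: [-1.4, -3.5, -1.2]
grip_width: 0.247
```

```bash
python3 st.py
```

```text
20.325 {'ft_force': [-3.694, -0.844, 1.234], 'torque': [0.122, -0.594, -0.062]} yaw -9.464 along,lat from entry [ 26.17  -0.03 -19.02]
```

move_arm --moves '[[[0.02, 0, 0], [0, 0, 0], 0]]'

```text
clock: 20.45
position: [0.6008, -0.0153, 0.037]
ee_rot: [0.763, 0.646, -0.0, 0.0]
ft_force: [-1.0, -3.0, -0.7]
grip_width: 0.243
```

move_arm --moves '[[[0.02, 0, 0], [0, 0, 0], 0]]'

```text
clock: 20.58
position: [0.6009, -0.0146, 0.037]
ee_rot: [0.763, 0.646, -0.0, 0.0]
ft_force: [-0.7, -3.1, -0.5]
grip_width: 0.242
```

```bash
python3 st.py
```

```text
20.575 {'ft_force': [-3.191, -0.192, 0.458], 'torque': [0.05, -0.655, -0.007]} yaw -9.46 along,lat from entry [ 24.89  -0.03 -19.01]
```

The force is steady at about 3 N, which matches the pin's drag. Roughly 6.6 mm remain.

move_arm --moves '[[[0.04, 0, 0], [0, 0, 0], 0], [[0.04, 0, 0], [0, 0, 0], 0]]'

```text
clock: 20.82
position: [0.6014, -0.0122, 0.037]
ee_rot: [0.763, 0.646, 0.0, 0.0]
ft_force: [-0.6, -2.5, -0.7]
grip_width: 0.245
```

move_arm --moves '[[[0.04, 0, 0], [0, 0, 0], 0], [[0.04, 0, 0], [0, 0, 0], 0]]'

```text
clock: 21.08
position: [0.6018, -0.0102, 0.0371]
ee_rot: [0.763, 0.647, 0.0, 0.0]
ft_force: [0.1, -3.5, -1.3]
grip_width: 0.242
```

move_arm --moves '[[[0.03, 0, 0], [0, 0, 0], 0]]'

```text
clock: 21.2
position: [0.6019, -0.0094, 0.037]
ee_rot: [0.763, 0.647, 0.0, -0.0]
ft_force: [0.0, -3.2, -1.5]
grip_width: 0.242
```

```bash
python3 st.py
```

```text
21.2 {'ft_force': [-3.188, 0.567, 1.477], 'torque': [-0.064, -0.661, 0.008]} yaw -9.437 along,lat from entry [ 19.64  -0.1  -18.95]
```

move_arm --moves '[[[0.02, 0, 0], [0, 0, 0], 0]]'

```text
clock: 21.32
position: [0.6019, -0.0089, 0.037]
ee_rot: [0.763, 0.647, 0.0, -0.0]
ft_force: [-0.2, -3.1, -1.4]
grip_width: 0.246
```

move_arm --moves '[[[0.02, 0, 0], [0, 0, 0], 0]]'

```text
clock: 21.45
position: [0.602, -0.0085, 0.0371]
ee_rot: [0.763, 0.647, 0.0, -0.0]
ft_force: [0.1, -2.1, -1.0]
grip_width: 0.251
```

move_arm --moves '[[[0.02, 0, 0], [0, 0, 0], 0]]'

```text
clock: 21.58
position: [0.602, -0.0083, 0.0371]
ee_rot: [0.763, 0.646, -0.0, 0.0]
ft_force: [-0.0, -5.4, -0.6]
grip_width: 0.246
```

move_arm --moves '[[[0.02, 0, 0], [0, 0, 0], 0]]'

```text
clock: 21.7
position: [0.602, -0.0083, 0.037]
ee_rot: [0.763, 0.646, -0.0, 0.0]
ft_force: [-1.4, -5.7, -0.3]
grip_width: 0.239
```

move_arm --moves '[[[0.015, 0, 0], [0, 0, 0], 0]]'

```text
clock: 21.82
position: [0.602, -0.0083, 0.0371]
ee_rot: [0.763, 0.646, -0.0, 0.0]
ft_force: [-1.5, -7.0, -0.3]
grip_width: 0.247
```

```bash
python3 st.py
```

```text
21.825 {'ft_force': [-7.127, -0.305, 0.351], 'torque': [0.048, -1.501, -0.081]} yaw -9.481 along,lat from entry [ 18.5   -0.08 -18.95]
```

move_arm --moves '[[[0.03, 0, 0], [0, 0, 0], 0], [[0.03, 0, 0], [0, 0, 0], 0], [[0, 0, 0], [0, 0, 0], 0]]'

```text
clock: 22.2
position: [0.602, -0.0083, 0.0371]
ee_rot: [0.763, 0.646, -0.001, 0.001]
ft_force: [-1.9, -10.5, 0.2]
grip_width: 0.241
```

```bash
python3 st.py; python3 - <<'E'
from h import *
s=camera("scene")[:,:,::-1];d=camera("side")[:,:,::-1];w=camera("wrist")[:,:,::-1]
a=cv2.resize(s[180:240,230:290],(300,300),interpolation=cv2.INTER_CUBIC);b=cv2.resize(d[220:320,230:310],(480,600),interpolation=cv2.INTER_CUBIC)
c=np.zeros((600,800,3),np.uint8);c[:300,:300]=a;c[:600,320:]=b;c[300:,:300]=w[60:360,140:440];cv2.imwrite("pics/c6.png",c)
E
```

```text
22.2 {'ft_force': [-10.695, -0.144, -0.156], 'torque': [0.102, -2.085, -0.173]} yaw -9.544 along,lat from entry [ 18.47  -0.09 -18.97]
```

View pics/c6.png

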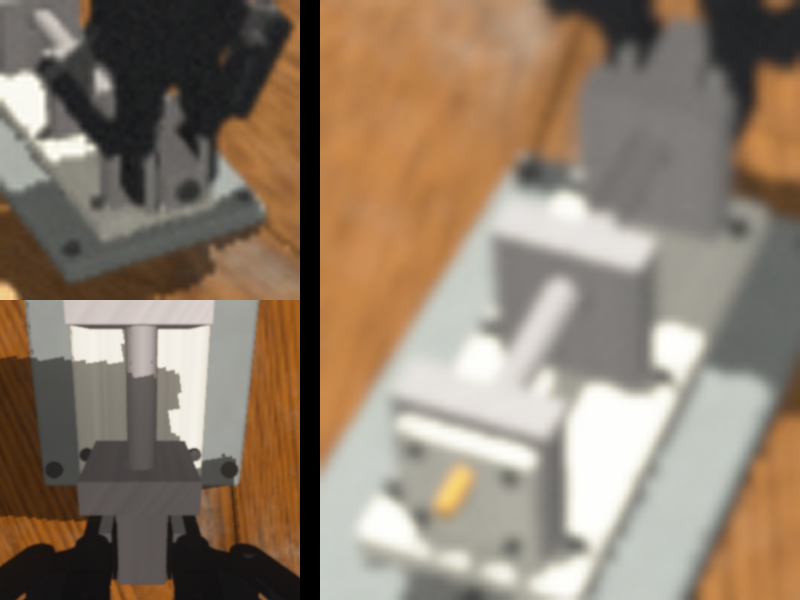

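move_arm --moves '[[[-0.07, 0, 0], [0, 0, 0], 0], [[0, 0, 0], [0, 0, 0], 0]]'

```text
clock: 22.6
position: [0.602, -0.0083, 0.0371]
ee_rot: [0.763, 0.646, -0.0, 0.0]
ft_force: [-1.0, -6.1, -1.1]
grip_width: 0.244
```

move_arm --moves '[[[0, 0, 0], [0, 0, 0], 0.5], [[0, 0, 0], [0, 0, 0], 0.7], [[0, 0, 0], [0, 0, 0], 0.7], [[0, 0, 0], [0, 0, 0], 0.7], [[0, 0, 0], [0, 0, 0], 0.7]]'

```text
clock: 23.22
position: [0.6022, -0.0073, 0.0371]
ee_rot: [0.763, 0.647, 0.0, -0.0]
ft_force: [-0.4, -1.2, 0.5]
grip_width: 0.699
```

```bash
python3 st.py
```

```text
23.225 {'ft_force': [-1.272, -0.183, -0.518], 'torque': [-0.025, 0.006, -0.04]} yaw -9.433 along,lat from entry [ 17.48  -0.07 -18.92]
```

Released cleanly. Now I'll lift away and check.

move_arm --moves '[[[0, 0, -0.2], [0, 0, 0], 0.7], [[0, 0, -0.5], [0, 0, 0], 0.7], [[0, 0, -0.9], [0, 0, 0], 0.7], [[0, 0, -1], [0, 0, 0], 0.7], [[0, 0, -1], [0, 0, 0], 0.7]]'

```text
clock: 23.85
position: [0.6023, -0.0075, 0.1288]
ee_rot: [0.763, 0.646, 0.0, 0.0]
ft_force: [-0.2, -0.1, -0.4]
grip_width: 0.7
```

move_arm --moves '[[[-0.5, 0, -1], [0, 0, 0], 0.7], [[-0.7, 0, -1], [0, 0, 0], 0.7], [[-0.5, 0, -0.5], [0, 0, 0], 0.7], [[0, 0, 0], [0, 0, 0], 0.7], [[0, 0, 0], [0, 0, 0], 0.7]]'

```text
clock: 24.48
position: [0.5949, -0.0484, 0.1886]
ee_rot: [0.763, 0.647, -0.0, -0.001]
ft_force: [0.1, 0.3, -0.4]
grip_width: 0.697
```

```bash
python3 st.py; python3 - <<'E'
from h import *
s=camera("scene")[:,:,::-1];d=camera("side")[:,:,::-1];w=camera("wrist")[:,:,::-1]
a=cv2.resize(s[170:320,220:370],(300,300),interpolation=cv2.INTER_CUBIC);b=cv2.resize(d[220:320,230:310],(480,600),interpolation=cv2.INTER_CUBIC)
c=np.zeros((600,800,3),np.uint8);c[:300,:300]=a;c[:600,320:]=b;c[300:,:300]=w[0:300,140:440];cv2.imwrite("pics/c7.png",c)
E
```

```text
24.475 {'ft_force': [0.29, 0.028, 0.412], 'torque': [0.05, -0.041, 0.039]} yaw -9.396 along,lat from entry [ 59.26   0.64 132.58]
```

View pics/c7.png

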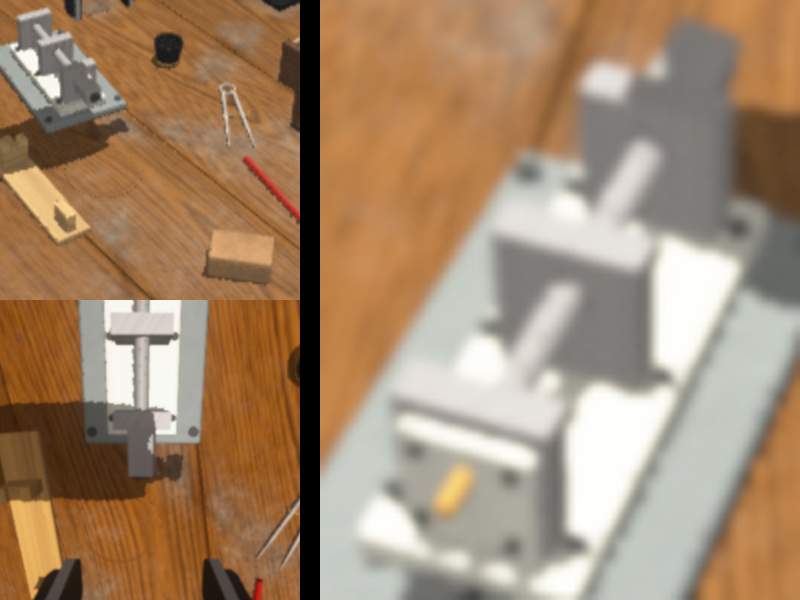

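```bash
python3 -c "
from workcell import *
print(hand_in())"
```

```text
the job is handed in; nothing more can be done
None
```

The arbor is through all three bearing blocks with its collar against the first one, and the brass pin is pushed out. The gripper has let go and lifted clear, and I handed the job in at about 24.5 s of the 72 s allowed.

- **Insertion:** I measured the stand and blocks with the wrist camera (stand yaw about -9.5°). The arbor met no noticeable resistance in any of the three holes.
- **Forces:** The pin dragged at about 3 N over roughly 8 mm of travel before the arbor stopped dead, which matches the expected 8 mm. I pressed it home with about 11 N, the highest force I read, well under the 30 N limit.
- **Last checks:** The final pictures show the collar at the first block, the shaft running through the blocks and the pin sticking out. The loupe and cork look undisturbed. The force reading after letting go is about zero.
- **Disagreements:**
  - The scene and side cameras disagreed by up to about 9 mm in y, so I used the wrist camera instead.
  - The final stop came about 1.5 mm past my estimate. That is within the error of the camera and grasp estimates.
  - I judged the seating from the force, the travel and the pictures. The pin's position was never read directly.

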